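Close the rivet tin on its riser and lift off the dust cover

ROBOT

A 7-joint arm with a two-finger parallel gripper is mounted at the origin on the work surface. World frame = base frame: x ahead of the robot, y to its left, z up, the work surface at z = 0. Lengths are in m, angles in rad, forces in N, time in s.
With the tool pointing down it reaches from about 0.4 to 0.9 m from the base axis. Payload 5.5 kg.
Tool frame: the origin (TCP) lies between the finger pads; the fingertips stand 17 mm ahead of it and the grasp point (between the pads) lies 2 mm behind it; z points along the fingers, y is the direction in which the jaws open and shut (so a half turn about z gives the same grasp; the last joint's range is limited). The gripper opens to 92 mm and grips with 3 to 60 N. Pads are 19 mm wide; open, the fingers measure 130 mm over their backs; the gripper's body (75 mm by 190 mm) begins 47 mm behind the grasp point.
Start: joints at [1.494, 0.501, -0.427, 1.55, 0.221, 1.138, -0.21], TCP at [0.217, -0.613, 0.244] pointing down, gripper open.
Joint ranges: [-2.88, 2.88], [-0.31, 2.03], [-1.54, 1.56], [0.2, 2.42], [-1.41, 4.55], [0.19, 2.02], [-2.57, 2.57]. Speed limits (rad/s): [2.57, 2.57, 3.14, 3.14, 3.14, 3.14, 3.14].

INTERFACE

Orientations are given as a rotation vector (axis times angle).
In Python, from plant import r gives the robot as it stands. Calls block until the motion is done:
- r.move_ptp(position, orientation): joint-space move of the TCP to a pose.
- r.line_to(position, rot=None, speed=0.15, until_force=None): straight line of the TCP; rot=None keeps the orientation; speed is the mean speed in m/s. With until_force (N) it stops when the force on the tool has changed by that much, and returns True; else False.
- r.move_j(angles): joint-space move.
- r.open() and r.close_gripper(grasp_force=None): open the fingers fully, or close them until they stop; grasp_force is the grip in N (None keeps the last).
- r.pause(seconds).
- r.inverse_kinematics(position, orientation): joint angles nearest the present ones, or None.
- r.snapshot(name): name is "side" or "top"; returns a dict with "frame" (480x640x3 uint8, blue, green, red), "depth" (480x640 float32, m along the optical axis (not along the pixel's ray), 0 where there is no reading), "fx", "fy", "cx", "cy" (pixels), "R" (3x3) and "t" (3): a world point X has camera coordinates R X + t. Camera axes: x right, y down, z forward; pixel columns grow to the right and rows downward; lengths in m; the calibration is good to about 2 mm. A picture is of the moment at which its call begins.
A pose or a line that the arm cannot do raises r.PlanningError and nothing moves.
- r.close_job(): hands the job in, once; it reports no verdict.
Trained networks look in the newest picture that a camera, given by its name, has taken for a name from the list of things; names that differ only in an ending like _2 or _b are one class to them, and where a whole thing is asked for, a point or a joint stands for the part that bears it (a point fixed in the world has none). Each returns a list of dicts, best first, with "p" (0 to 1); they miss things now and then, are a little off and sometimes report something else, mostly with a low value. They report only what shows in the picture. A call takes as long as a camera call. They do not tell look-alikes from the thing itself.
- r.find_in(query, camera): "location" ([column, row] in pixels, amid what is visible of it).
- r.cut_out(query, camera): "pixels" (480x640 bool, what is visible of it) and "location" ([column, row] in pixels, amid what is visible of it).
- r.spot_point(query, camera): "location" ([column, row] in pixels: a listed point, or the origin of a listed thing).
Readings, each from a call of its own:
- r.read_time(): time.
- r.read_qpos(): joint angles.
- r.read_qvel(): joint speeds.
- r.read_joint_efforts(): joint torques, N m.
- r.read_eef_pos(): TCP position.
- r.read_ee_rot(): TCP orientation.
- r.read_force(): force on the tool from outside, world axes, zero at the start.
- r.read_ft_torque(): the same for the moment, N m.
- r.read_finger_gap(): finger opening in m.
Only numpy, scipy, OpenCV 4.12 (cv2) and the standard library are available. Lean on these libraries where they do the work, as an engineer would, in place of code of your own. Each camera call takes 0.05 s, during which the arm holds its last target.

TASK

First stand the open rivet tin upright in the middle of the small wooden display riser and let go of it. Then carry the pair of nested lids over together by the wooden knob, lower them gently onto the tin so that the inner lid's plug sits fully home in the mouth, and let go. Last, take the outer lid by its collar, lift it straight off so that the inner lid stays closed and undisturbed on the tin, and finish while still holding the outer lid level in the gripper above the tin, clear of the top of the knob; leave the other goods on the counter alone.

Things in the scene. Friction and masses are not known exactly. Their poses are not given: they have to be found in the camera images.
- tin_mid (a point): Open round steel tin, loose, 60 mm outer diameter, 75 mm high, wall 3 mm (mouth 54 mm wide), floor 4 mm thick, about 0.25 kg, a few brass rivets in the bottom; stands upright on the counter at the start. This point is its centre, half-way up (37.5 mm above its underside); z is its axis, pointing to the mouth; upright cylinder symmetry: any yaw may be used.
- riser_top (a point): Wooden display riser fixed to the counter: flat round top 70 mm in diameter, 70 mm above the counter, on a 34 mm stem and a 92 mm round foot. This point is the centre of its top face; z up.
- inner_mid (a point): Inner lid, loose, 0.11 kg, 76 mm high: steel plug 50 mm wide, 12 mm deep (tapered to 44 mm below), flange 64 mm wide, 3 mm thick, then a wooden knob 20 mm wide, 61 mm tall. Starts on the counter on its plug, inside the outer lid; the knob's top 28 mm is free above the collar. Point: on the axis half-way up, 38 mm below the knob's top; fully home (flange on rim) it is 63.5 mm above the tin's centre. z up. Round.
- outer_mid (a point): Outer lid, loose, steel, 0.10 kg, 41 mm high: skirt 74 mm wide, 11 mm high round the inner flange, 3 mm flat top, open collar 44 mm outer, 36 mm inner width, rising 30 mm above the flat top round the knob. It only rests on the inner flange: the knob lifts both lids, the collar this one alone. Point: on the axis half-way up, 20.5 mm below the collar's top; nested, 10.5 mm below the inner lid's. z up. Round.
- float: Bystander: wooden hand float, 90 x 240 mm, 61 mm high with its bow handle; origin at the centre of its underside, its length along its y.
- carton: Bystander: closed cardboard carton 90 x 130 x 55 mm; origin at the centre of its underside.
- trowel: Bystander: steel finishing trowel, blade 100 x 260 mm, 64 mm high with its wooden handle; origin at the centre of its underside, its length along its y.
Things that resemble listed ones, but are neither listed nor needed, are in the scene too. What is shaped like the part that bears outer_mid but turquoise is not meant.

How it is judged:
By the outcome, as a careful person would: the job done as asked, in the order asked, and still so for the second after the job is handed in, while the arm keeps its last pose, push and grip.
It also fails if it takes over 69 s, if anything falls off the work surface, if the arm or the gripper's body presses on something with over 40 N, if the wrist force passes 120 N, or if a joint passes its speed limit or range.

## Working session

There is one attempt and no reset: what is moved stays moved. The work goes in short steps, each a Python script; the robot and the scene stay as the last script left them, time stands still between calls to the robot, and variables do not carry over. Pictures are saved under pics/ and viewed, and the job is handed in when it is done.

```bash
ls; mkdir -p pics
cat > h.py <<'E'
import numpy as np, cv2
from plant import r
def w(s,u,v,z):
    return s["R"].T@((np.array([(u-s["cx"])/s["fx"],(v-s["cy"])/s["fy"],1])*z)-s["t"])
def onz(s,u,v,h):
    c=-s["R"].T@s["t"]; d=s["R"].T@np.array([(u-s["cx"])/s["fx"],(v-s["cy"])/s["fy"],1])
    return c+d*(h-c[2])/d[2]
def cloud(s):
    v,u=np.mgrid[:480,:640]; z=s["depth"]
    P=np.stack([(u-s["cx"])/s["fx"]*z,(v-s["cy"])/s["fy"]*z,z],-1)
    return (P-s["t"])@s["R"]
E
python3 - <<'E'
from h import *
for c in("top","side"):
    s=r.snapshot(c); cv2.imwrite(f"pics/{c}0.png",s["frame"]); np.savez(f"{c}0.npz",**s)
    print(c,"cam",-s["R"].T@s["t"])
    for q in("tin_mid","riser_top","inner_mid","outer_mid"):
        for d in r.spot_point(q,c)[:4]: print(q,"pt",np.round(d["location"]),round(d["p"],2))
        if q!="riser_top":
            for d in r.cut_out(q,c)[:4]: print(q,"seg",np.round(d["location"]),round(d["p"],2),d["pixels"].sum())
print(r.read_time(),r.read_ee_rot())
E
```

```text
pics
top cam [0.50069002 0.14416528 1.11885416]
tin_mid pt [515. 262.] 0.66
tin_mid seg [514. 264.] 0.7 979
riser_top pt [272. 236.] 0.58
inner_mid pt [404. 260.] 0.64
inner_mid seg [403. 258.] 0.5 189
outer_mid pt [403. 261.] 0.96
outer_mid pt [349. 270.] 0.92
outer_mid pt [426. 314.] 0.76
outer_mid seg [397. 261.] 0.76 714
outer_mid seg [422. 311.] 0.7 718
outer_mid seg [342. 263.] 0.66 698
side cam [-0.02938699  0.99650609  0.71454637]
tin_mid pt [426. 195.] 0.7
tin_mid pt [274. 244.] 0.55
tin_mid seg [425. 196.] 0.65 594
riser_top pt [305. 262.] 0.7
inner_mid pt [386. 229.] 0.66
outer_mid pt [434. 237.] 0.75
outer_mid pt [369. 258.] 0.73
outer_mid seg [385. 240.] 0.86 466
outer_mid seg [367. 263.] 0.78 616
outer_mid seg [432. 242.] 0.78 491
0.8 [3.09634569e+00 5.31183691e-01 7.11623582e-05]
```

View pics/top0.png

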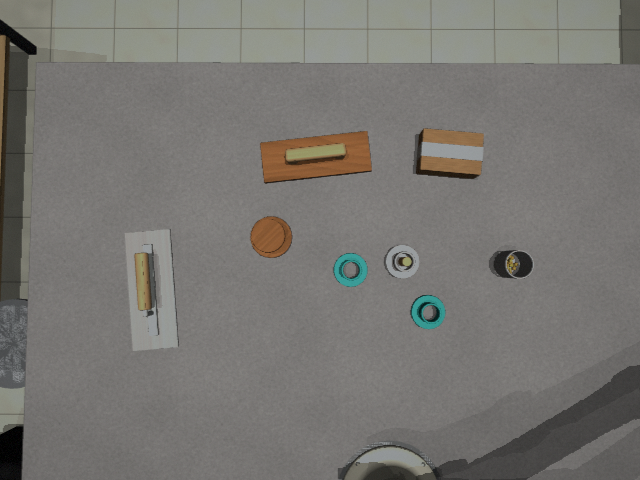

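View pics/side0.png

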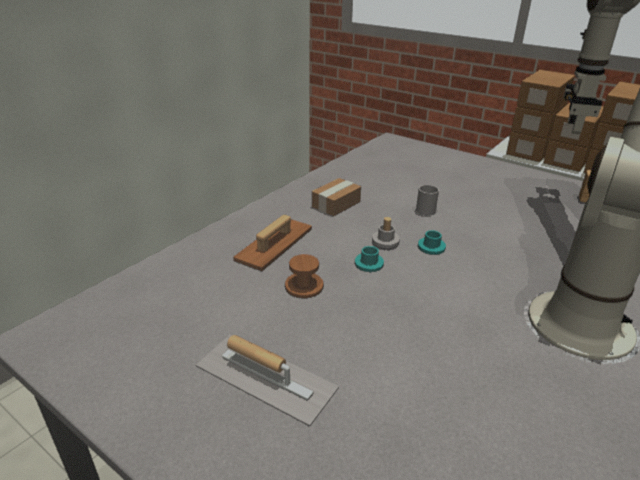

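Run:
```python
import cv2
t=cv2.imread("pics/top0.png")[200:350,240:560];cv2.imwrite("pics/topc.png",cv2.resize(t,None,fx=2.5,fy=2.5,interpolation=cv2.INTER_CUBIC))
t=cv2.imread("pics/side0.png")[160:310,250:500];cv2.imwrite("pics/sidec.png",cv2.resize(t,None,fx=3,fy=3,interpolation=cv2.INTER_CUBIC))
```

```text
(no output)
```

View pics/topc.png

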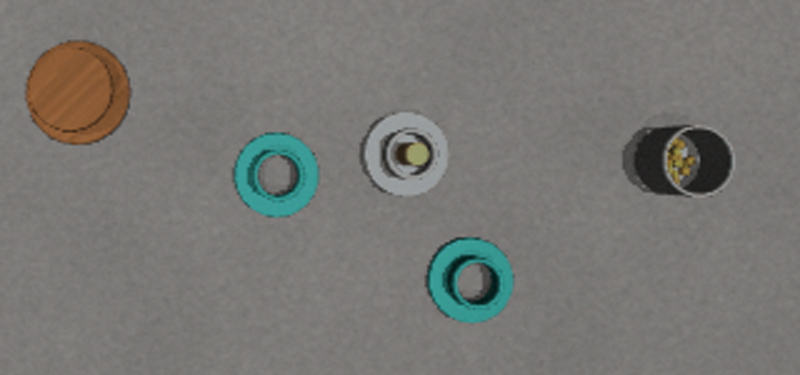

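View pics/sidec.png

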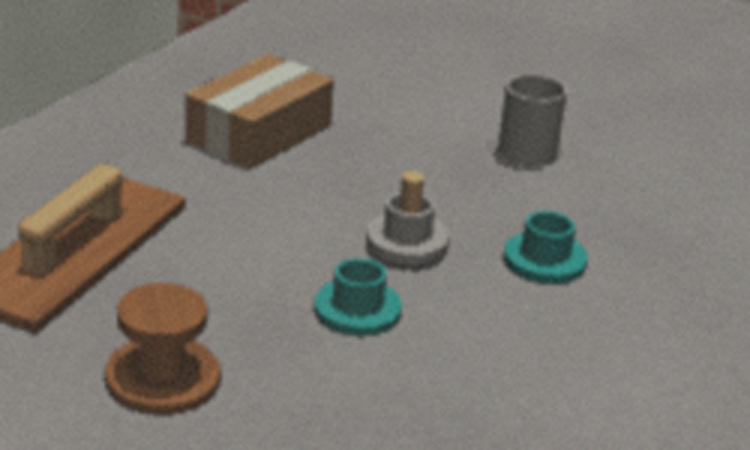

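Candidates for the lid pair in the top view are the grey one with the wooden knob at (403,261) and the turquoise look-alikes at (350,269) and (429,312). I choose the grey one: both crops show the knob only there. The tin is at (515,263), the riser at (271,236). Next I measure them.

```bash
cat >> h.py <<'E'
def ringfit(P,zlo,zhi,c0,rad,R,it=8):
    """centre of a known-radius disc/shell: points in z band near c0"""
    m=(P[...,2]>zlo)&(P[...,2]<zhi)&(np.hypot(P[...,0]-c0[0],P[...,1]-c0[1])<rad)
    Q=P[m]; return Q
E
python3 - <<'E'
from h import *
S={c:dict(np.load(c+"0.npz")) for c in("top","side")}
print(S["top"]["fx"])
from scipy.optimize import least_squares
P={c:cloud(S[c]) for c in S}
s=S["top"]
c0={"tin":onz(s,515,263,.075),"riser":onz(s,271,236,.07),"lid":onz(s,403,261,.018),"t1":onz(s,350,269,.018),"t2":onz(s,429,312,.018)}
for k in c0: print(k,np.round(c0[k],4))
# counter height, heights
for c in S:
    for k in c0:
        d=np.hypot(P[c][...,0]-c0[k][0],P[c][...,1]-c0[k][1]); m=(S[c]["depth"]>0)
        z=P[c][...,2]; print(c,k,"n",(m&(d<.05)).sum(),"floor",np.round(np.median(z[m&(d>.055)&(d<.07)]),4),"zmax",np.round(np.percentile(z[m&(d<.05)],99),4))
# riser top disc: extents
for c in S:
    for k,lo,hi,r0 in(("riser",.06,.08,.06),("tin",.066,.085,.05),("lid",.01,.025,.05),("lid",.04,.055,.035),("lid",.07,.085,.035)):
        Q=ringfit(P[c],lo,hi,c0[k],r0,0)
        if len(Q)>2:
            mm=(Q[:,:2].min(0)+Q[:,:2].max(0))/2
            cc,rr=cv2.minEnclosingCircle(Q[:,:2].astype(np.float32)); print(c,k,lo,len(Q),np.round(mm,4),np.round(cc,4),round(rr,4),"zmed",np.round(np.median(Q[:,2]),4))
# nets
E
```

```text
504.8900507331573
tin [ 0.502  -0.2488  0.075 ]
riser [0.5562 0.2557 0.07  ]
lid [ 0.5055 -0.0267  0.018 ]
t1 [0.4877 0.0886 0.018 ]
t2 [ 0.3954 -0.0825  0.018 ]
top tin n 1819 floor -0.0009 zmax 0.0759
top riser n 1614 floor -0.0005 zmax 0.0734
top lid n 1599 floor -0.0008 zmax 0.0756
top t1 n 1606 floor -0.0008 zmax 0.0419
top t2 n 1627 floor -0.0007 zmax 0.0422
side tin n 817 floor -0.0008 zmax 0.0748
side riser n 1324 floor -0.0004 zmax 0.072
side lid n 746 floor -0.0005 zmax 0.0757
side t1 n 814 floor -0.0005 zmax 0.0412
side t2 n 709 floor -0.0005 zmax 0.0415
top riser 0.06 872 [0.5584 0.2621] [0.558  0.2625] 0.035 zmed 0.0695
top tin 0.066 196 [ 0.5    -0.2578] [ 0.4996 -0.2581] 0.0305 zmed 0.0732
top lid 0.01 640 [ 0.5045 -0.0257] [ 0.5049 -0.0252] 0.037 zmed 0.0171
top lid 0.04 132 [ 0.5044 -0.0248] [ 0.5046 -0.0252] 0.0218 zmed 0.0473
top lid 0.07 73 [ 0.5053 -0.0253] [ 0.5046 -0.0254] 0.0097 zmed 0.0746
side riser 0.06 502 [0.5571 0.2641] [0.5574 0.2639] 0.0368 zmed 0.0691
side tin 0.066 115 [ 0.499 -0.257] [ 0.4977 -0.2576] 0.0332 zmed 0.0709
side lid 0.01 242 [ 0.503  -0.0234] [ 0.5023 -0.0237] 0.0387 zmed 0.0173
side lid 0.04 108 [ 0.5047 -0.0252] [ 0.5055 -0.0247] 0.0249 zmed 0.0457
side lid 0.07 29 [ 0.5032 -0.0239] [ 0.5036 -0.024 ] 0.0114 zmed 0.075
```

```bash
cat >> h.py <<'E'
from scipy.spatial.transform import Rotation as Ro
def down(yaw): return (Ro.from_euler("z",yaw)*Ro.from_euler("x",np.pi)).as_rotvec()
TIN=np.array([.4995,-.258]); RIS=np.array([.5578,.263]); LID=np.array([.5046,-.0251])
def p(xy,z): return np.array([xy[0],xy[1],z])
E
python3 - <<'E'
from h import *
for yaw in(0.34,0,-.45,-.8):
    for xy,z in((TIN,.2),(TIN,.043),(RIS,.2),(RIS,.113),(LID,.2),(LID,.067),(RIS,.3)):
        q=r.inverse_kinematics(p(xy,z),down(yaw)); print(yaw,xy,z,None if q is None else np.round(q,2))
E
```

```text
0.34 [ 0.4995 -0.258 ] 0.2 [ 0.93  0.43 -0.64  1.81  0.3   1.   -1.06]
0.34 [ 0.4995 -0.258 ] 0.043 [ 0.82  0.65 -0.51  1.9   0.47  0.71 -1.19]
0.34 [0.5578 0.263 ] 0.2 [ 0.16  0.62 -0.91  1.67  0.54  1.12 -2.13]
0.34 [0.5578 0.263 ] 0.113 [ 0.09  0.71 -0.81  1.73  0.61  0.97 -2.18]
0.34 [ 0.5046 -0.0251] 0.2 [ 0.78  0.42 -0.96  1.94  0.41  0.99 -1.6 ]
0.34 [ 0.5046 -0.0251] 0.067 [ 0.54  0.57 -0.67  2.03  0.53  0.72 -1.69]
0.34 [0.5578 0.263 ] 0.3 [-0.16  0.39 -0.43  1.57  0.17  1.21 -1.85]
0 [ 0.4995 -0.258 ] 0.2 [ 0.88  0.42 -0.57  1.81  0.26  0.99 -1.37]
0 [ 0.4995 -0.258 ] 0.043 [ 0.77  0.63 -0.44  1.9   0.41  0.7  -1.48]
0 [0.5578 0.263 ] 0.2 [ 0.08  0.57 -0.78  1.67  0.44  1.08 -2.4 ]
0 [0.5578 0.263 ] 0.113 [ 0.07  0.69 -0.77  1.73  0.58  0.96 -2.5 ]
0 [ 0.5046 -0.0251] 0.2 [ 0.76  0.41 -0.93  1.94  0.39  0.99 -1.92]
0 [ 0.5046 -0.0251] 0.067 [ 0.51  0.56 -0.63  2.03  0.51  0.71 -2.01]
0 [0.5578 0.263 ] 0.3 [ 0.33  0.68 -1.26  1.56  0.65  1.39 -2.56]
-0.45 [ 0.4995 -0.258 ] 0.2 [ 0.8   0.4  -0.46  1.82  0.21  0.98 -1.77]
-0.45 [ 0.4995 -0.258 ] 0.043 [ 0.69  0.61 -0.33  1.9  
[... 173 characters left out ...]
46 -0.0251] 0.2 [ 0.69  0.38 -0.84  1.94  0.34  0.97 -2.32]
-0.45 [ 0.5046 -0.0251] 0.067 [ 0.47  0.55 -0.58  2.03  0.46  0.69 -2.42]
-0.45 [0.5578 0.263 ] 0.3 [-0.66  0.36  0.24  1.59 -0.09  1.19 -2.43]
-0.8 [ 0.4995 -0.258 ] 0.2 [ 0.75  0.39 -0.4   1.82  0.18  0.97 -2.09]
-0.8 [ 0.4995 -0.258 ] 0.043 [ 0.63  0.6  -0.25  1.91  0.24  0.66 -2.14]
-0.8 [0.5578 0.263 ] 0.2 [-0.97  0.53  0.67  1.71 -0.37  1.03 -2.55]
-0.8 [0.5578 0.263 ] 0.113 [-0.86  0.61  0.5   1.76 -0.37  0.87 -2.55]
-0.8 [ 0.5046 -0.0251] 0.2 [-0.39  0.28  0.46  1.98 -0.16  0.92 -2.23]
-0.8 [ 0.5046 -0.0251] 0.067 [-0.38  0.51  0.46  2.06 -0.37  0.65 -2.04]
-0.8 [0.5578 0.263 ] 0.3 [-1.13  0.49  0.91  1.61 -0.4   1.24 -2.52]
```

Run:
```python
from h import *
Y=down(1.1)
try:
    r.move_ptp(p(TIN,.16),Y); print(r.read_time())
    r.line_to(p(TIN,.043),speed=.1); print(r.read_time(), r.read_force())
    r.close_gripper(15); print(r.read_time(), r.read_finger_gap(), r.read_eef_pos())
    s=r.snapshot("side"); cv2.imwrite("pics/side1.png",s["frame"][100:340,250:570].repeat(2,0).repeat(2,1))
except r.PlanningError as e: print(e, r.read_time(), r.read_eef_pos())
```

```text
2.4917
3.8083 [-0.83679629  0.54526842 -0.22937689]
4.4333 0.05872155578260023 [ 0.49984794 -0.25812689  0.0431766 ]
```

View pics/side1.png

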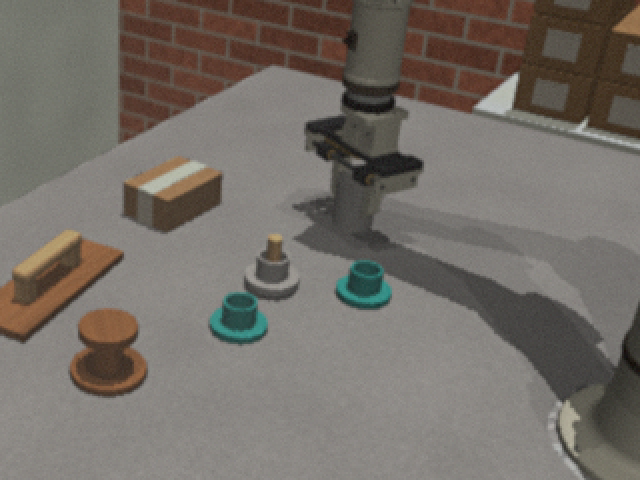

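Run:
```python
from h import *
try:
    r.line_to(p(TIN,.18),speed=.15); print(r.read_time(), r.read_force(), r.read_finger_gap())
    r.line_to(p(RIS,.18),speed=.25); print(r.read_time())
    s=r.snapshot("top"); np.savez("top2.npz",**s); cv2.imwrite("pics/top2.png",s["frame"])
    s=r.snapshot("side"); np.savez("side2.npz",**s); cv2.imwrite("pics/side2.png",s["frame"][100:340,150:470].repeat(2,0).repeat(2,1))
    print(r.read_eef_pos(), r.read_qpos().round(2) if hasattr(r.read_qpos(),'round') else r.read_qpos())
except r.PlanningError as e: print(e, r.read_time(), r.read_eef_pos())
```

```text
5.55 [ 0.4735482   0.36305187 -3.33540726] 0.059198766976155254
7.8
[0.5580778  0.26178893 0.17993564] [ 0.09  0.6  -0.8   1.69  0.49  1.06 -1.34]
```

View pics/side2.png

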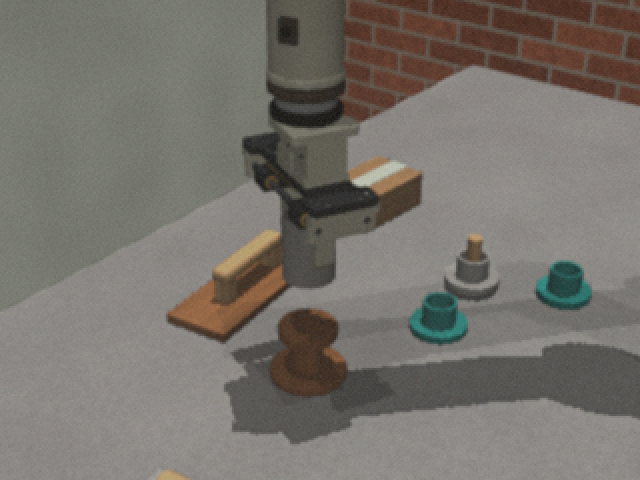

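Run:
```python
from h import *
s=dict(np.load("side2.npz")); P=cloud(s); d=np.hypot(P[...,0]-RIS[0],P[...,1]-RIS[1]); z=P[...,2]
# tin side wall points; fit circle with R=.03 facing side camera
from scipy.optimize import least_squares
for lo,hi in((.14,.16),(.148,.175),(.16,.19)):
    m=(d<.05)&(z>lo)&(z<hi)&(s["depth"]>0); Q=P[m][:,:2]
    f=least_squares(lambda c:np.hypot(*(Q-c).T)-.03,RIS,loss="soft_l1",f_scale=.001); print(len(Q),f.x,np.std(f.fun))
m=(d<.045)&(z>.1)&(s["depth"]>0); print(np.percentile(z[m],[0,1,3,50]))
```

```text
213 [0.55700338 0.26034035] 0.0015633853106284418
236 [0.5564999  0.26040509] 0.003247220919930321
260 [0.5446094  0.26174719] 0.005069685916212643
[0.13579552 0.14221196 0.15153449 0.40043513]
```

Run:
```python
from h import *
T=RIS+[0,.0015]
try:
    r.line_to(p(T,.121),speed=.1); print(r.read_time(),r.read_eef_pos())
    h=r.line_to(p(T,.110),speed=.02,until_force=3); print(h,r.read_time(),r.read_eef_pos(),r.read_force())
    r.pause(.2); print(r.read_eef_pos(),r.read_force())
    r.open(); r.pause(.2)
    print(r.read_time(),r.read_eef_pos(),r.read_finger_gap())
    e=r.read_eef_pos(); r.line_to([e[0],e[1],.24],speed=.15)
    r.move_ptp(p(LID,.16),down(1.1))
    print(r.read_time())
    for c in("top","side"):
        s=r.snapshot(c); np.savez(c+"3.npz",**s); cv2.imwrite(f"pics/{c}3.png",s["frame"][100:340,150:470].repeat(2,0).repeat(2,1))
        P=cloud(s)
        Q=ringfit(P,.135,.155,T,.045,0); cc,rr=cv2.minEnclosingCircle(Q[:,:2].astype(np.float32)); print(c,len(Q),np.round(cc,4),round(rr,4),(Q[:,:2].min(0)+Q[:,:2].max(0))/2, np.percentile(Q[:,2],[50,98]))
except r.PlanningError as e: print(e, r.read_time(), r.read_eef_pos())
```

```text
8.6417 [0.55785135 0.26492805 0.12100394]
True 9.0917 [0.55824035 0.26455769 0.11294   ] [0.3608852  0.36662522 4.09249497]
[0.55819947 0.26454344 0.11290717] [ 1.19350018 -0.27175856  6.55231553]
10.225 [0.55708987 0.26383224 0.11168095] 0.09165645496836619
12.4
top 164 [0.5571 0.2643] 0.0301 [0.55716385 0.26430409] [0.14398195 0.14772393]
side 233 [0.5559 0.2634] 0.0321 [0.55619233 0.26447303] [0.14131802 0.14580248]
```

View pics/side3.png

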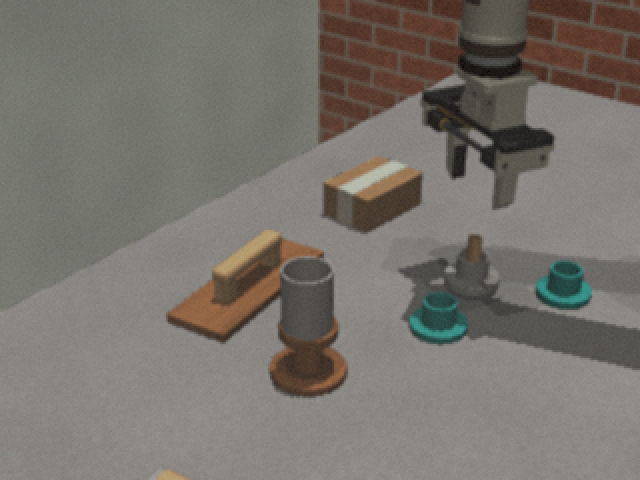

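View pics/top3.png

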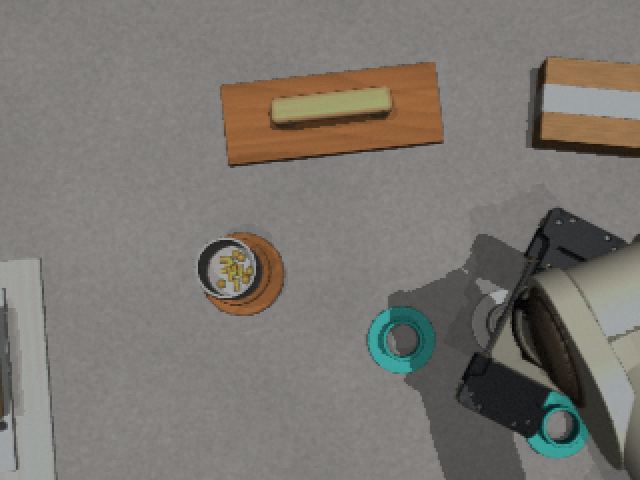

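Run:
```python
from h import *
try:
    r.line_to(p(LID,.0687),speed=.08); r.pause(.2); print(r.read_time(),r.read_eef_pos(),r.read_force())
    r.close_gripper(25); print(r.read_finger_gap(), r.read_eef_pos())
    e=r.read_eef_pos()
    r.line_to([e[0],e[1],.11],speed=.08); r.pause(.2); print(r.read_time(),r.read_eef_pos(),r.read_force(),r.read_finger_gap())
    for c in("top","side"):
        s=r.snapshot(c); np.savez(c+"4.npz",**s); cv2.imwrite(f"pics/{c}4.png",s["frame"][130:330,280:540].repeat(3,0).repeat(3,1))
except r.PlanningError as e: print(e, r.read_time(), r.read_eef_pos())
```

```text
13.9917 [ 0.50490945 -0.02520397  0.06911074] [ 0.27954924  0.75472344 -0.45725034]
0.019312931174137047 [ 0.50453346 -0.02514735  0.06861576]
15.975 [ 0.50407879 -0.02515908  0.10952469] [-0.46693959 -0.22583116 -2.19114679] 0.018957623197381816
```

View pics/side4.png

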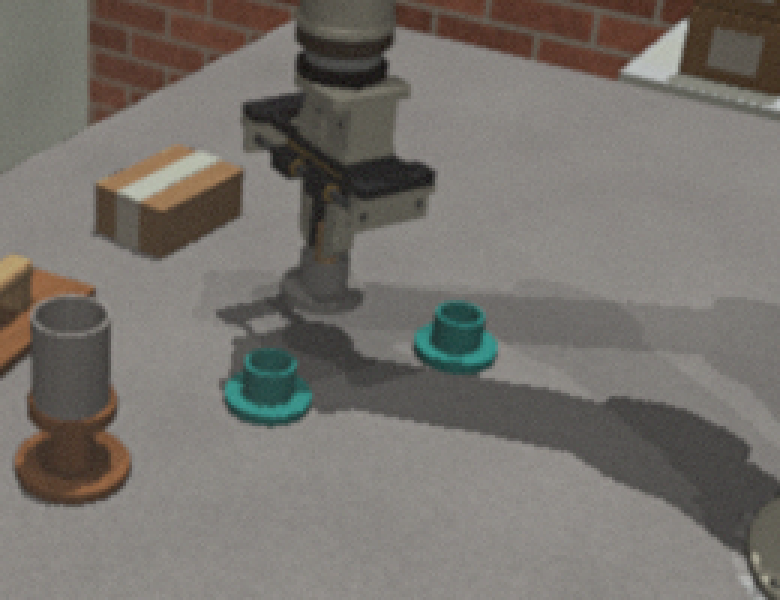

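```bash
python3 - <<'E'
from h import *
T=np.array([.5577,.2642])
try:
    e=r.read_eef_pos()
    r.line_to([e[0],e[1],.255],speed=.12)
    r.line_to(p(T,.255),speed=.15); r.pause(.4); print(r.read_time(),r.read_eef_pos(),r.read_force(),r.read_finger_gap())
    for c in("top","side"):
        s=r.snapshot(c); np.savez(c+"5.npz",**s); cv2.imwrite(f"pics/{c}5.png",s["frame"][130:330,180:440].repeat(3,0).repeat(3,1))
except r.PlanningError as e: print(e, r.read_time(), r.read_eef_pos())
E
cat > fit.py <<'E'
from h import *
from scipy.optimize import least_squares
def skirt(s,z0,T,R=.037,h=.011):
    P=cloud(s); d=np.hypot(P[...,0]-T[0],P[...,1]-T[1]); z=P[...,2]
    m=(d<.05)&(z>z0-.002)&(z<z0+h-.001)&(s["depth"]>0); Q=P[m][:,:2]
    f=least_squares(lambda c:np.hypot(*(Q-c).T)-R,T,loss="soft_l1",f_scale=.001); return len(Q),f.x.round(4),np.std(f.fun).round(4)
E
python3 - <<'E'
from fit import *
s=dict(np.load("side5.npz")); T=np.array([.5577,.2642])
P=cloud(s); d=np.hypot(P[...,0]-T[0],P[...,1]-T[1]); z=P[...,2]; m=(d<.045)&(z>.08)&(z<.26)&(s["depth"]>0)
print(np.histogram(z[m],bins=np.arange(.08,.261,.01)))
def wall(lo,hi,R):
    return skirt(s,lo+.002,T,R,hi-lo-.001)
print("tin",wall(.09,.14,.03)); 
off=.255-.0686
print("skirt",wall(.007+off,.018+off,.037)); print("collar",wall(.02+off,.046+off,.022))
s3=dict(np.load("side3.npz")); s=s3; print("tin3",wall(.08,.14,.03))
E
```

```text
19.9417 [0.55774595 0.26406186 0.25505184] [ 0.18340811 -0.46436477 -3.34453567] 0.01915221656875704
(array([ 96, 106,  92, 144, 177, 186, 140,   0,   0,   0,   0,  96, 311,
        89, 110,  98,  55,  85]), array([0.08, 0.09, 0.1 , 0.11, 0.12, 0.13, 0.14, 0.15, 0.16, 0.17, 0.18,
       0.19, 0.2 , 0.21, 0.22, 0.23, 0.24, 0.25, 0.26]))
tin (705, array([0.5567, 0.264 ]), np.float64(0.0016))
skirt (294, array([0.5584, 0.262 ]), np.float64(0.005))
collar (266, array([0.5569, 0.2626]), np.float64(0.0033))
tin3 (793, array([0.5568, 0.2638]), np.float64(0.0017))
```

View pics/side5.png

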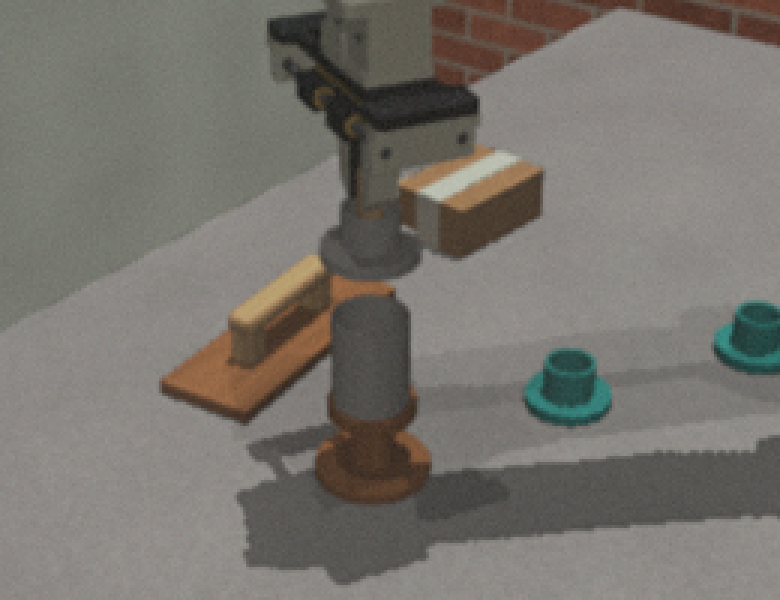

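Run:
```python
from h import *
T=np.array([.5577,.2648])
try:
    r.line_to(p(T,.218),speed=.06); r.pause(.2); print(r.read_eef_pos(),r.read_force())
    h=r.line_to(p(T,.1985),speed=.015,until_force=2.5); print(h,r.read_time(),r.read_eef_pos(),r.read_force())
    r.pause(.2); print(r.read_eef_pos(),r.read_force(),r.read_ft_torque())
    for c in("side",):
        s=r.snapshot(c); np.savez(c+"6.npz",**s); cv2.imwrite(f"pics/{c}6.png",s["frame"][130:330,180:440].repeat(3,0).repeat(3,1))
except r.PlanningError as e: print(e, r.read_time(), r.read_eef_pos())
```

```text
[0.55792693 0.26499374 0.21846131] [-0.17099095  0.63643327 -2.48572722]
True 22.0083 [0.55777453 0.26464876 0.20153173] [ 2.23011787 -0.50953077  6.30035883]
[0.55778846 0.26465126 0.20153802] [1.01506248 0.45802786 5.47652272] [ 0.00819073  0.00920672 -0.00554257]
```

View pics/side6.png

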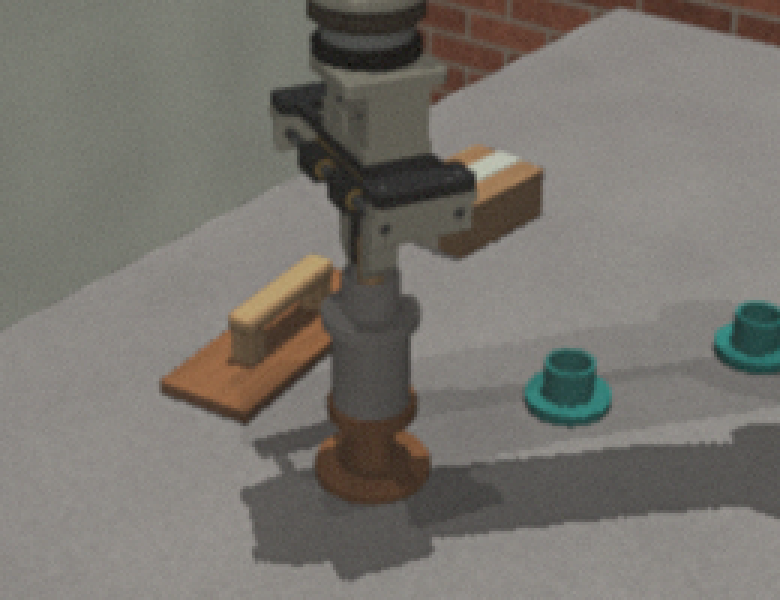

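Run:
```python
from h import *
from fit import skirt
T=np.array([.5577,.2648])
try:
    r.open(); r.pause(.2); e=r.read_eef_pos(); print(r.read_time(),e,r.read_force())
    r.line_to([e[0],e[1],.26],speed=.1)
    r.line_to(p(LID+[-.02,.06],.26),speed=.25); r.pause(.2)
    for c in("top","side"):
        s=r.snapshot(c); np.savez(c+"7.npz",**s); cv2.imwrite(f"pics/{c}7.png",s["frame"][130:330,180:440].repeat(3,0).repeat(3,1))
        P=cloud(s)
        for n,lo,hi,r0 in(("skirt",.143,.158,.045),("collar",.174,.188,.03),("knob",.2,.216,.03)):
            Q=ringfit(P,lo,hi,T,r0,0)
            if len(Q)<3: continue
            cc,rr=cv2.minEnclosingCircle(Q[:,:2].astype(np.float32)); print(c,n,len(Q),np.round(cc,4),round(rr,4),np.round((Q[:,:2].min(0)+Q[:,:2].max(0))/2,4),np.percentile(Q[:,2],[50,98]).round(4))
    print(r.read_time())
except r.PlanningError as e: print(e, r.read_time(), r.read_eef_pos())
```

```text
23.6833 [0.55678116 0.2640367  0.20020744] [-0.15464297 -0.13794371 -0.38169679]
top skirt 823 [0.5573 0.2644] 0.0371 [0.5569 0.2645] [0.1502 0.1542]
top collar 169 [0.557  0.2643] 0.0219 [0.5569 0.2645] [0.1801 0.1841]
top knob 93 [0.5569 0.2646] 0.0098 [0.557  0.2647] [0.2085 0.2116]
side skirt 370 [0.5558 0.2646] 0.039 [0.5564 0.2644] [0.1503 0.1569]
side collar 149 [0.5552 0.266 ] 0.0224 [0.5555 0.2654] [0.1794 0.1866]
side knob 59 [0.556  0.2653] 0.0112 [0.5557 0.2659] [0.2071 0.2098]
25.8417
```

View pics/side7.png

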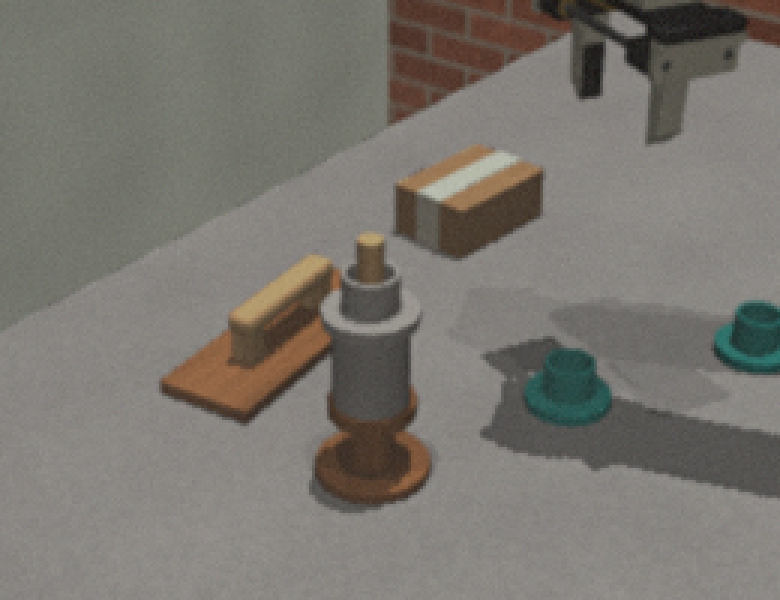

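View pics/top7.png

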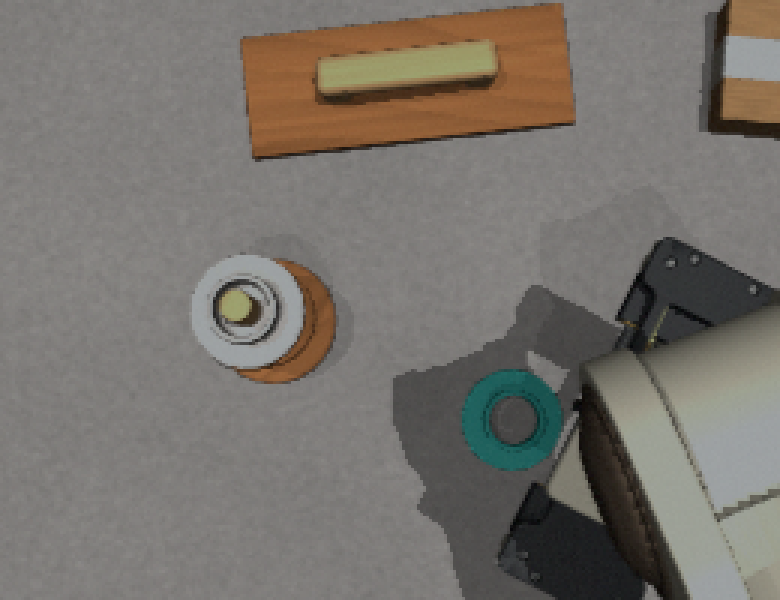

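Run:
```python
from h import *
T=np.array([.5575,.2645])
try:
    r.line_to(p(T,.26),speed=.2); r.pause(.3); print(r.read_eef_pos())
    r.line_to(p(T,.1725),speed=.06); r.pause(.3); print(r.read_time(),r.read_eef_pos(),r.read_force())
    r.close_gripper(12); r.pause(.3); print(r.read_finger_gap(),r.read_eef_pos(),r.read_force(),r.read_time())
    for c in("top","side",):
        s=r.snapshot(c); np.savez(c+"8.npz",**s); cv2.imwrite(f"pics/{c}8.png",s["frame"][130:330,180:440].repeat(3,0).repeat(3,1))
except r.PlanningError as e: print(e, r.read_time(), r.read_eef_pos())
```

```text
[0.55768629 0.2637681  0.2601483 ]
29.4083 [0.55757213 0.2644953  0.17263735] [ 0.40206859  0.65134054 -0.09359647]
0.04306173057169699 [0.55751387 0.26447299 0.17248665] [ 0.83785708  0.85972414 -0.13606911] 30.5333
```

View pics/side8.png

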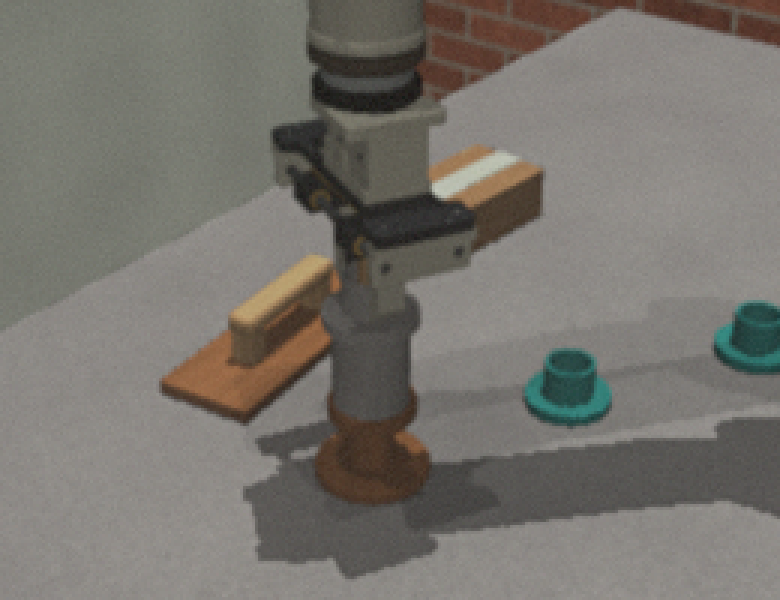

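Run:
```python
from h import *
try:
    e=r.read_eef_pos()
    r.line_to([e[0],e[1],.20],speed=.03); print(r.read_force(),r.read_finger_gap())
    r.line_to([e[0],e[1],.285],speed=.06); r.pause(.4); print(r.read_time(),r.read_eef_pos(),r.read_force(),r.read_finger_gap())
    T=e[:2]
    for c in("top","side"):
        s=r.snapshot(c); np.savez(c+"9.npz",**s); cv2.imwrite(f"pics/{c}9.png",s["frame"][130:330,180:440].repeat(3,0).repeat(3,1))
        P=cloud(s)
        for n,lo,hi,r0 in(("flange",.14,.155,.045),("knob",.2,.216,.03),("skirt",.24,.27,.05)):
            Q=ringfit(P,lo,hi,T,r0,0)
            if len(Q)<3: continue
            cc,rr=cv2.minEnclosingCircle(Q[:,:2].astype(np.float32)); print(c,n,len(Q),np.round(cc,4),round(rr,4),np.percentile(Q[:,2],[2,50,98]).round(4))
    print(r.read_time())
except r.PlanningError as e: print(e, r.read_time(), r.read_eef_pos())
```

```text
[ 0.72140748  0.12098007 -1.28391443] 0.04280072017755516
33.6667 [0.55746962 0.26448461 0.2849172 ] [-0.27640994  0.45679733 -0.15326087] 0.04298719330747923
side flange 346 [0.5565 0.264 ] 0.0333 [0.1407 0.1474 0.1526]
side knob 58 [0.5558 0.2648] 0.0132 [0.2006 0.2071 0.2099]
side skirt 399 [0.5544 0.2659] 0.0377 [0.2525 0.2623 0.2685]
33.7667
```

View pics/side9.png

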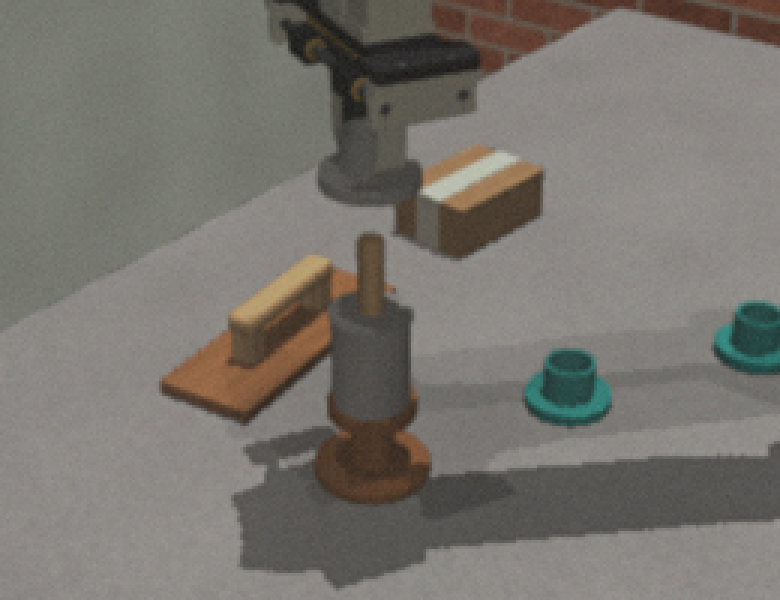

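Run:
```python
from h import *
s=dict(np.load("side9.npz")); P=cloud(s); d=np.hypot(P[...,0]-.5575,P[...,1]-.2645)
m=(d<.034)&(d>.024)&(P[...,2]>.255)&(P[...,2]<.270); Q=P[m]
A=np.c_[Q[:,:2]-[.5575,.2645],np.ones(len(Q))]
from scipy.optimize import least_squares
f=least_squares(lambda x:A@x-Q[:,2],[0,0,.263],loss="soft_l1",f_scale=.0015).x; print(len(Q),"tilt deg",np.degrees(f[:2]),f[2])
print(r.read_eef_pos(),r.read_finger_gap())
r.close_job()
```

```text
147 tilt deg [-0.33448567 -0.06746788] 0.26308803580332596
[0.55749318 0.26444875 0.2849786 ] 0.042845776052709256
the job is handed in; nothing more can be done
```

The job is done in the order asked and handed in at about 34 s, with no verdict reported.

- **Tin:** it stands upright on the riser and was released. It sits about 2 mm off the riser's centre by the cameras.
- **Both lids:** I carried them over by the wooden knob and lowered them until contact. They stopped at the expected seated height, and after I let go the collar and knob tops measured about 0.180 m and 0.208 m, against 0.181 m and 0.209 m expected.
- **Outer lid:** I took it by the collar and lifted it straight off. It is still held about 0.28 m up, level to about 0.3°. Its underside is about 43 mm above the knob.
- **Inner lid:** its knob top still reads about 0.21 m, so it stayed closed.

The turquoise look-alikes and the other goods look undisturbed in the last side view, except the trowel, which I saw only in part.

Some checks were weaker:
- The two cameras disagreed by 1–2 mm in the horizontal position.
- The arm hid the tin from the top camera at the end, so the final check rests on the side camera alone.
- A side-camera fit of the lids' rim in mid-air was poor. I judged that alignment from the picture and the contact height instead.
- The last force reading at rest (−0.15 N) did not show the outer lid's roughly 1 N weight. The finger gap (43 mm) and the pictures show it is held.

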